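# Clamp a brake pad under a strap clamp with its T-handle

## Robot

A 6-joint arm with a two-finger parallel gripper is mounted at the origin on a cart in front of the work surface, level with it; the furniture and walls round the work are solid. World frame = base frame: x ahead of the robot, y to its left, z up, the work surface at z = 0. Lengths are in mm, angles in rad, forces in N, time in s.
With the tool pointing down it reaches from about 400 to 925 mm from the base axis. Payload 12.5 kg.
Tool frame: the origin (TCP) lies midway between the tips of the shut fingers; the grasp point (between the pads) lies 19 mm behind it; z points along the fingers, y is the line along which they close (so a half turn about z gives the same grasp; the last joint's range is limited). The gripper opens to 95 mm and grips with 3 to 60 N. Pads are 20 mm wide; open, the fingers measure 119 mm over their backs; the gripper's body (75 mm by 180 mm) begins 59 mm behind the grasp point.
Start: joints at [1.127, 0.491, 1.559, -0, 1.092, -0.106], TCP at [207.117, 589.703, 214.661] pointing down, gripper open.
Joint ranges: [-3.1, 3.1], [-0.84, 2.19], [0.05, 2.79], [-1.13, 4.28], [0.06, 2.93], [-2.69, 2.69]. Speed limits (rad/s): [2.22, 2.22, 2.79, 3.14, 3.14, 3.14].

## Interface

Orientations are given as [roll, pitch, yaw] about the fixed x, y, z axes, in that order (R = Rz(yaw) Ry(pitch) Rx(roll)).
In Python, from cell import state, read_camera, camera_info, env gives the robot as it stands.
- The arm moves only by the tool move_arm, never from a script. Its argument "commands" is a list of rows, each a list of 3 entries, a list of its own where there are three numbers: the shift along the world's x, y, z in cm, then the turn, a rotation vector about the world's x, y, z in degrees, then the opening, from 0 (shut) to 1 (fully open). A call has 1 to 10 rows; each row shifts and turns the commanded pose from where the row before left it; what a row does not reach is not made up. A row lasts 1/10 s, in which the tool goes at most 50 mm and 8.59 degrees, less where a joint would pass 70% of its speed; a pose out of reach is approached as far as the arm can. A call with a gripper value outside its range is refused whole. The fingers move at their own pace and stop on an object; the grip force is fixed at half the most. Time passes only in rows, so rows that do not move let the fingers close. It gives the time, the measured TCP pose, the force, the opening and the grip force at its end, in the units of the state.
- state(): the state, without advancing time (a new reading comes with each control period).
- read_camera(name): name is "scene" or "top"; returns the picture (384x512x3 uint8, blue, green, red); there is no depth.
- camera_info(name): a dict with "K" (3x3 intrinsics, pixels), "k1" (the pictures are not rectified: a ray, as slopes to the right and down, at radius r is drawn at 1 + k1 r^2 times it, then the intrinsics apply), "cam_to_world" (4x4, takes a point from camera to world coordinates). Camera axes: x right, y down, z forward; pixel columns grow to the right and rows downward; lengths in mm; the calibration is good to about 2 mm. A picture is of the moment at which its call begins. camera_info takes no time and is no camera call.
- env.job_done(): hands the job in; it is judged then, once.
The state is a dict: "t": time; "joints": joint angles; "qvel": joint speeds; "tau": joint torques, N m; "eef_pos": TCP position; "tcp_rot": TCP orientation; "ft_force": force on the tool from outside, world axes, zero at the start; "moment": the same for the moment, N m; "opening": opening from 0.0 (shut) to 1.0 (fully open); "grip_force": force on a finger pad.
Only numpy, scipy, OpenCV 4.12 (cv2) and the standard library are available. Lean on these libraries where they do the work, as an engineer would, in place of code of your own. Each camera call takes 0.05 s, during which the arm holds its last target. There are 200 camera calls.

## Task

Lay the brake pad, friction side up, flat and square on the steel rest of the green clamping fixture, its far end just short of the dark end stop under the raised strap, and let go of it. Then turn the red T-handle clockwise (seen from above), regrasping as needed, until you feel it stiffen well beyond its free running drag, so that the pad is firmly clamped; stop there and do not wrench it. Let go, with the other things on the bench left alone.

Things in the scene. Friction and masses are not known exactly. Their poses are not given: they have to be found in the camera images.
- pad: worn car brake pad, 0.3 kg: rust-brown steel backing plate 50 x 120 x 5 mm below, dark friction block 44 x 108 mm on it, 14 mm thick in all, long along its own y. Origin at the centre of its underside, z up out of the friction block. Lies loose on the bench. The two ends are alike.
- fixture: green strap-clamp fixture bolted down; base 290 x 120 x 16 mm (x -155 to 135, y -60 to 60). Origin on the bench under it; x points from its open front to the strap's heel, z up. On it: steel rest (see point rest); dark end stop, front face at x -14, 60 mm wide, top at 52; green yoke 36 x 88 mm on two posts at x 30, top at 124, nuts to 131, carrying the T-handle's screw. All mm.
- rest (a point): centre of the top of the steel rest, 40 mm above the bench (x -80, y 0 mm of the fixture, axes as the fixture's). The rest is 126 mm long in x, 36 wide in y, with four domed buttons 4 mm high that carry the pad (tops level with this point); a pad along x overhangs it 7 mm each side. The pad's centre belongs here, its long side along the fixture's x, either end first; its far end is then 6 mm short of the end stop.
- strap: dark strap 30 mm wide. Origin on its heel pin (x 105, z 76 mm of the fixture), whence it runs to x -51 mm. Its nose bolt, 35 mm beyond the rest's centre (x -45), has a sprung foot 22 mm across (about 25 N/mm) that presses on the pad; bolt top at most 120 mm above the bench. The foot starts 5 to 16 mm above a pad on the rest; the bolt's setting is unknown. Turning the handle clockwise lowers it 5 mm per rad.
- handle: T-handle: red bar 100 x 14 x 14 mm, level, on a 13 mm stem, 30 mm free below. Origin mid-bar on the screw axis, 162 mm up (x 30, y 0 mm of the fixture); own x along the bar. Clockwise from above clamps, 1 to 4 rad; it keeps its height. Drag 0.3 N m; with foot on pad the torque rises 0.005 N m per N of clamp force: 0.15 to 0.35 N m above its free value (read alike, turning or just stopped) is firm, 0.5 too much. Stays where left (to 60 N).
- tape_measure: yellow tape measure, 66 x 75 x 36 mm, bystander; origin at the centre of its underside
- oil_filter: blue oil filter standing upright, 69 mm across, 75 mm high, bystander; origin at the centre of its underside
- torch: black torch lying down, 33 x 127 x 33 mm, long along its own y, bystander; origin at the centre of its underside
Mind the look-alikes: they are no part of the job. What is meant by the pad is not yellow, and is the larger of those in its own colour.

How it is judged:
By the outcome, as a careful person would: the job done as asked, in the order asked, and still so for the second after the job is handed in, with the robot touching nothing.
It also fails if it takes over 72 s, if anything falls off the work surface, if the arm or the gripper's body presses on something with over 40 N, if the wrist force passes 120 N, or if a joint passes its speed limit or range.

## Working session

There is one attempt and no reset: what is moved stays moved. The work goes in short steps, Python scripts to look and compute and a tool call to move; the robot and the scene stay as the last step left them, time stands still between calls to the robot, and variables do not carry over. Pictures are saved under pics/ and viewed, at most 10 in all, crops included, and the job is handed in when it is done.

Besides the shell and the picture viewer there is one more tool, called as a command line: name --argument value ..., lists and objects as JSON in quotes. move_arm: Moves the arm, as the interface text tells. Its arguments: {"type":"object","properties":{"commands":{"type":"array"}},"required":["commands"]}

```bash
mkdir -p pics; cat > h.py <<'E'
import numpy as np, cv2
from cell import state, read_camera, camera_info, env
def ray(cam,u,v):
    c=camera_info(cam);K=np.array(c["K"]);M=np.array(c["cam_to_world"])
    d=np.array([(u-K[0,2])/K[0,0],(v-K[1,2])/K[1,1]]);s=d.copy()
    for _ in range(20): s=d/(1+c["k1"]*(s@s))
    return M[:3,3],M[:3,:3]@np.array([s[0],s[1],1])
def at(cam,u,v,z):
    o,d=ray(cam,u,v);return (o+d*(z-o[2])/d[2])
def proj(cam,p):
    c=camera_info(cam);K=np.array(c["K"]);M=np.array(c["cam_to_world"])
    q=M[:3,:3].T@(np.array(p,float)-M[:3,3]);s=q[:2]/q[2];s=s*(1+c["k1"]*(s@s))
    return K[0,0]*s[0]+K[0,2],K[1,1]*s[1]+K[1,2]
E
python3 - <<'E'
from h import *
for n in("scene","top"):
    im=read_camera(n);cv2.imwrite(f"pics/{n}0.png",im);c=camera_info(n);print(n,c["K"],c["k1"],np.round(c["cam_to_world"],3))
print(state())
E
```

```text
scene [[470.96199013   0.         252.30301157]
 [  0.         470.96199013 191.67043829]
 [  0.           0.           1.        ]] -0.15246958825280824 [[ 7.96000e-01 -2.95000e-01  5.29000e-01 -1.22818e+02]
 [-6.05000e-01 -3.61000e-01  7.09000e-01 -8.34764e+02]
 [-1.90000e-02 -8.85000e-01 -4.66000e-01  6.79646e+02]
 [ 0.00000e+00  0.00000e+00  0.00000e+00  1.00000e+00]]
top [[450.93108685   0.         258.13897006]
 [  0.         450.93108685 185.52338524]
 [  0.           0.           1.        ]] -0.09437852396661837 [[-7.900000e-02 -9.720000e-01  2.230000e-01  2.242920e+02]
 [-9.970000e-01  7.700000e-02 -1.500000e-02  1.227300e+01]
 [-3.000000e-03 -2.240000e-01 -9.750000e-01  1.416712e+03]
 [ 0.000000e+00  0.000000e+00  0.000000e+00  1.000000e+00]]
{'t': 0.1, 'joints': array([ 1.12737709e+00,  4.91461113e-01,  1.55939290e+00,  1.00993350e-05,
        1.09166555e+00, -1.05589247e-01]), 'qvel': array([ 0.00036784, -0.0011332 , -0.00092042, -0.00126762, -0.00045266,
       -0.00073916]), 'tau': array([ 2.26293378e-03, -6.13624907e+01, -2.58604968e+01,  6.93524326e-02,
        4.69810353e-02, -3.83237250e-05]), 'eef_pos': array([207.0304689 , 589.49414681, 214.14237594]), 'tcp_rot': array([-3.14067185e+00, -1.06597759e-04,  2.80375795e+00]), 'ft_force': array([0.80459191, 0.31059009, 0.4604425 ]), 'moment': array([-0.01795879, -0.0163984 ,  0.00644009]), 'grip_force': 0.0, 'opening': 0.9979547406842691}
```

View pics/top0.png

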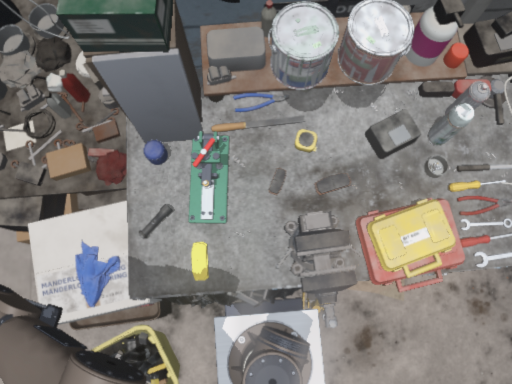

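View pics/scene0.png

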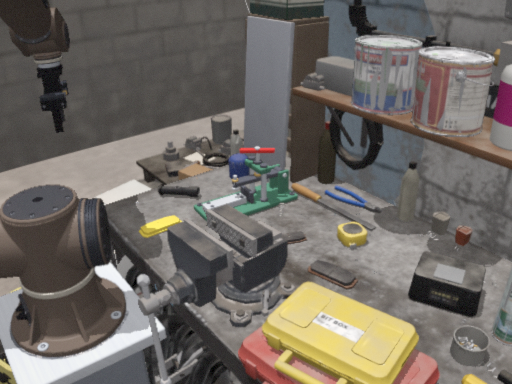

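The overhead view shows the fixture at about (208,180), the handle at (205,151) and three candidate pads: dark (277,180), dark (333,184) and yellow (200,261). I'll look closer at the dark ones and the fixture.

```bash
python3 - <<'E'
from h import *
t=cv2.imread("pics/top0.png");s=cv2.imread("pics/scene0.png")
a=cv2.resize(t[155:215,255:365],None,fx=7,fy=7,interpolation=cv2.INTER_CUBIC)
cv2.imwrite("pics/c1.png",a)
b=cv2.resize(t[125:230,175:245],None,fx=5.7,fy=5.7,interpolation=cv2.INTER_CUBIC)
c=cv2.resize(s[135:235,190:300],None,fx=3.6,fy=3.6,interpolation=cv2.INTER_CUBIC)
o=np.zeros((600,800,3),np.uint8);o[:598,:399]=b[:598];o[:360,400:796]=c
cv2.imwrite("pics/c2.png",o)
E
```

```text
(no output)
```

View pics/c1.png

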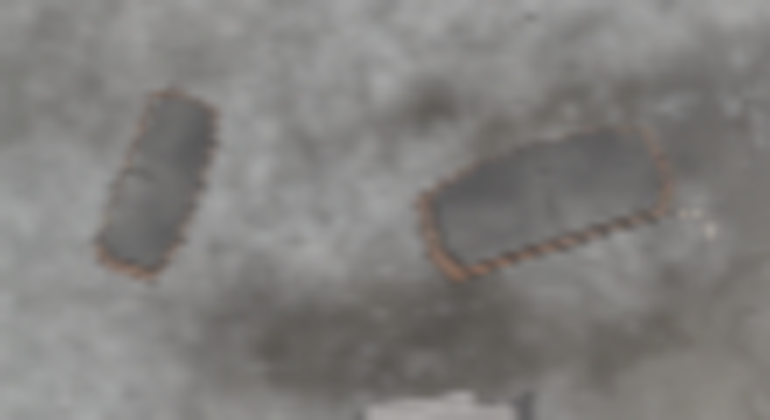

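View pics/c2.png

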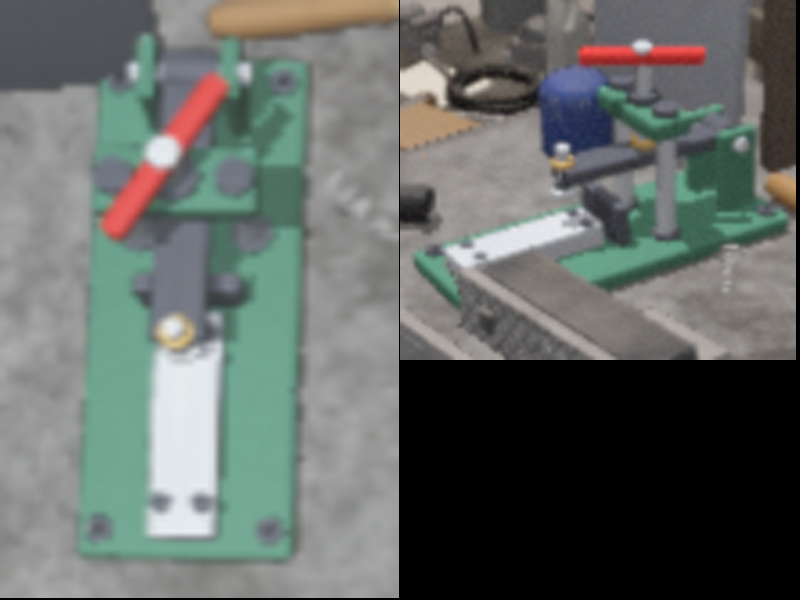

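Of the dark pair, the right one at (333,184) is clearly the larger: rust rim, friction side up. The one at (277,180) is smaller and the one at (200,261) is yellow. So the pad is the one at (333,184). In the fixture crop I read the base corners and the bar ends.

```bash
python3 - <<'E'
from h import *
f=5.7
g=lambda x,y:((x+.5)/f-.5+175,(y+.5)/f-.5+125)
C={"TL":(100,62),"TR":(308,62),"BR":(292,558),"BL":(80,553)}
P={k:at("top",*g(*v),16)for k,v in C.items()}
for k in P:print(k,P[k].round(1))
l=lambda a,b:(np.linalg.norm(P[a]-P[b]).round(1),np.degrees(np.arctan2(*(P[b]-P[a])[[1,0]])).round(2))
print(l("BL","TL"),l("BR","TR"),l("BL","BR"),l("TL","TR"))
c=sum(P.values())/4
a=np.mean([np.arctan2(*(P[b]-P[x])[[1,0]]) for x,b in(("BL","TL"),("BR","TR"))]);ex=np.array([np.cos(a),np.sin(a)])
print("fix yaw",np.degrees(a),"origin",c[:2]+10*ex,"rest",c[:2]-70*ex,"handle",c[:2]+40*ex)
b=[at("top",*g(*v),169) for v in((222,80),(112,230),(163,152))]
print([x.round(1) for x in b],np.degrees(np.arctan2(*(b[0]-b[1])[[1,0]])),np.linalg.norm(b[0]-b[1]))
r=[at("top",*g(*v),36) for v in((148,535),(216,535))];print("rest front",[x.round(1) for x in r])
g=lambda x,y:((x+.5)/7-.5+255,(y+.5)/7-.5+155)
q=[at("top",*g(*v),z) for v,z in(((455,280),0),((672,212),0),((418,200),5),((640,125),5))]
for x in q:print(x.round(1))
# foreground segmentation helper: rusty rim pixels
t=cv2.imread("pics/top0.png").astype(int)
m=(t[...,2]-t[...,0]>18);m=m[155:215,310:360];v,u=np.nonzero(m)
pts=np.array([at("top",x+310,y+155,4)[:2] for x,y in zip(u,v)]);print(len(pts),cv2.minAreaRect(pts.astype(np.float32)))
o=np.array([proj("scene",p) for p in [list(c[:2]+40*ex)+[169],list(c[:2]-70*ex)+[40]]]);print(o)
E
```

```text
TL [730.3 193.2  16. ]
TR [720.5  73.7  16. ]
BR [434.7 100.8  16. ]
BL [446.5 217.3  16. ]
(np.float64(284.8), np.float64(-4.84)) (np.float64(287.1), np.float64(-5.43)) (np.float64(117.0), np.float64(-95.8)) (np.float64(120.0), np.float64(-94.71))
fix yaw -5.133444117776303 origin [592.97782413 145.36236703] rest [513.29870355 152.5204215 ] handle [622.85749435 142.67809661]
[array([660.2, 111.5, 169. ]), array([585.2, 171.3, 169. ]), array([624.2, 143.5, 169. ])] -38.59857831438047 95.97233729775928
rest front [array([450.4, 176.9,  36. ]), array([447.5, 140. ,  36. ])]
[ 503.3 -204.1    0. ]
[ 527.2 -308.     0. ]
[ 541.1 -190.4    5. ]
[ 568.4 -297.2    5. ]
45 ((529.3984985351562, -249.79249572753906), (39.26462936401367, 115.72301483154297), 7.633813858032227)
[[256.26800351 148.60010313]
 [224.25570909 199.26503264]]
```

```bash
cat > ov.py <<'E'
from h import *
def crop(cam,img,c,f,h,w,polys):
    u0,v0=int(c[0]-w/2/f),int(c[1]-h/2/f)
    o=cv2.resize(img[v0:v0+int(h/f)+1,u0:u0+int(w/f)+1],None,fx=f,fy=f,interpolation=cv2.INTER_CUBIC)[:h,:w]
    for P,col in polys:
        q=np.array([proj(cam,p) for p in P]);q=(q-[u0,v0]+.5)*f-.5
        cv2.polylines(o,[q.round().astype(int)],len(P)>2,col,1)
    return o
def rect(c,ang,L,W,z):
    a=np.radians(ang);e=np.array([np.cos(a),np.sin(a)]);n=np.array([-e[1],e[0]])
    return [list(np.array(c)+s*e*L/2+t*n*W/2)+[z] for s,t in((1,1),(1,-1),(-1,-1),(-1,1))]
E
python3 - <<'E'
from ov import *
c=(535,-250);a=-76.5
pl=[(rect(c,a,120,50,0),(0,255,0)),(rect(c,a,120,50,5),(0,255,255)),(rect(c,a,108,44,14),(255,255,0))]
T=cv2.imread("pics/top0.png");S=cv2.imread("pics/scene0.png")
A=crop("top",T,proj("top",[*c,5]),9,300,790,pl) if 0 else crop("top",T,proj("top",[*c,5]),9,590,395,pl)
A=crop("top",T,proj("top",[*c,5]),8,280,500,pl);B=crop("scene",S,proj("scene",[*c,5]),8,310,500,pl)
cv2.imwrite("pics/pad1.png",np.vstack([A,B]))
E
```

```text
(no output)
```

View pics/pad1.png

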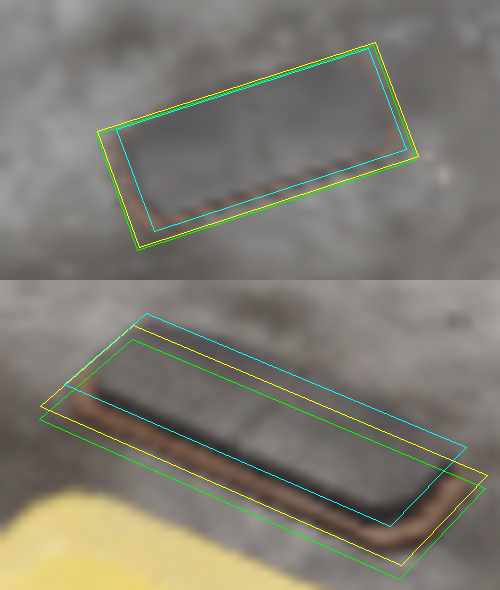

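```bash
cat > fit.py <<'E'
from ov import *
from scipy.optimize import minimize
def rr(c,ang,L,W,z,r):
    p=[]
    a=np.radians(ang);e=np.array([np.cos(a),np.sin(a)]);n=np.array([-e[1],e[0]])
    for k,(s,t) in enumerate(((1,1),(-1,1),(-1,-1),(1,-1))):
        for th in np.linspace(0,90,5):
            b=np.radians(90*k+th);p.append(list(np.array(c)+e*(s*(L/2-r)+r*np.cos(b))+n*(t*(W/2-r)+r*np.sin(b)))+[z])
    return p
def masks(cam,x,z0,r):
    c,a=x[:2],x[2];F=8
    def hull(P):
        q=np.array([proj(cam,p) for p in P],np.float32);return cv2.convexHull(q)
    h1=hull(rr(c,a,120,50,z0,r)+rr(c,a,120,50,z0+5,r));h2=hull(rr(c,a,108,44,z0+5,r)+rr(c,a,108,44,z0+14,r))
    return h1,h2
def cost(x,ims,z0,r):
    tot=0
    for cam,d in ims:
        h1,h2=masks(cam,x,z0,r);u,v=proj(cam,[*x[:2],z0]);u0,v0=int(u)-45,int(v)-35
        M=np.zeros((70*8,90*8),np.float32)
        s=lambda h:(((h-[u0,v0]+.5)*8-.5)*16).round().astype(np.int32)
        cv2.fillPoly(M,[s(h1)],1.,shift=4);cv2.fillPoly(M,[s(h2)],0.,shift=4)
        m=cv2.resize(M,(90,70),interpolation=cv2.INTER_AREA);m=cv2.GaussianBlur(m,(0,0),.6)
        D=d[v0:v0+70,u0:u0+90];w=cv2.GaussianBlur(m,(0,0),5)
        tot-=np.corrcoef(m.ravel(),D.ravel())[0,1]
    return tot
E
python3 - <<'E'
from fit import *
ims=[]
for n in("top","scene"):
    t=cv2.imread(f"pics/{n}0.png").astype(np.float32);d=np.clip(t[...,2]-t[...,0]-8,0,30)
    # ignore yellow/red boxes
    hs=(t[...,2]>150);d[cv2.dilate(hs.astype(np.uint8),np.ones((5,5)))>0]=0
    ims.append((n,d))
for r in(6,12):
  for sub in(ims,ims[:1],ims[1:]):
    best=min((minimize(cost,[538+i,-250+j,-76.5],args=(sub,0,r),method="Nelder-Mead",options=dict(initial_simplex=[[538+i,-250+j,-76.5],[543+i,-250+j,-76],[538+i,-245+j,-76],[538+i,-250+j,-73]])) for i in(0,5) for j in(0,5)),key=lambda s:s.fun)
    print(r,len(sub),best.x.round(1),best.fun)
  if r==6:
    pass
best=minimize(cost,[540,-247,-76.5],args=(ims,0,12),method="Nelder-Mead").x
T=[cv2.imread(f"pics/{n}0.png") for n in("top","scene")]
A=[]
for n,t in zip(("top","scene"),T):
    A.append(crop(n,t,proj(n,[*best[:2],5]),8,290,500,[(rr(best[:2],best[2],120,50,0,12),(0,255,0)),(rr(best[:2],best[2],108,44,14,12),(255,255,0))]))
cv2.imwrite("pics/pad2.png",np.vstack(A))
E
```

```text
Traceback (most recent call last):
  File "fit.py", line 19, in cost
    h1,h2=masks(cam,x,z0,r);u,v=proj(cam,[*x[:2],z0]);u0,v0=int(u)-45,int(v)-35
          ~~~~~^^^^^^^^^^^^
  File "fit.py", line 14, in masks
    h1=hull(rr(c,a,120,50,z0,r)+rr(c,a,120,50,z0+5,r));h2=hull(rr(c,a,108,44,z0+5,r)+rr(c,a,108,44,z0+14,r))
                                                          ~~~~^^^^^^^^^^^^^^^^^^^^^^^^^^^^^^^^^^^^^^^^^^^^^^
  File "fit.py", line 13, in hull
    q=np.array([proj(cam,p) for p in P],np.float32);return cv2.convexHull(q)
                ~~~~^^^^^^^
  File "h.py", line 11, in proj
    c=camera_info(cam);K=np.array(c["K"]);M=np.array(c["cam_to_world"])
ValueError: time passes only in moves, steps and waits
```

```bash
sed -i 's/^def ray/import functools\n_ci=camera_info\ncamera_info=functools.lru_cache(None)(lambda n:_ci(n))\ndef ray/' h.py
sed -i 's/u,v=proj(cam,\[\*x\[:2\],z0\])/u,v=proj(cam,[*X0,z0])/; s/^def cost/X0=[540,-247]\ndef cost/' fit.py
cat > f1.py <<'E'
from fit import *
ims=[]
for n in("top","scene"):
    t=cv2.imread(f"pics/{n}0.png").astype(np.float32);d=np.clip(t[...,2]-t[...,0]-8,0,30)
    d[cv2.dilate((t[...,2]>150).astype(np.uint8),np.ones((5,5)))>0]=0
    ims.append((n,d))
for r in(6,12):
  for sub in(ims,ims[:1],ims[1:]):
    s0=[[540,-247,-76.5],[546,-247,-76],[540,-240,-76],[540,-247,-72]]
    b=minimize(cost,s0[0],args=(sub,0,r),method="Nelder-Mead",options=dict(initial_simplex=s0,maxiter=120))
    print(r,len(sub),b.x.round(1),round(b.fun,3))
    if len(sub)==2:best=b.x
A=[]
for n in("top","scene"):
    A.append(crop(n,cv2.imread(f"pics/{n}0.png"),proj(n,[*best[:2],5]),8,290,500,[(rr(best[:2],best[2],120,50,0,12),(0,255,0)),(rr(best[:2],best[2],108,44,14,12),(255,255,0))]))
cv2.imwrite("pics/pad2.png",np.vstack(A))
E
timeout 300 python3 f1.py
```

```text
6 2 [ 541.  -248.   -75.3] -1.313
6 1 [ 539.6 -250.2  -76. ] -0.718
6 1 [ 543.2 -245.8  -76.8] -0.753
12 2 [ 540.5 -247.6  -76.1] -1.39
12 1 [ 539.5 -250.   -76.8] -0.763
12 1 [ 542.6 -245.6  -77.4] -0.778
```

View pics/pad2.png

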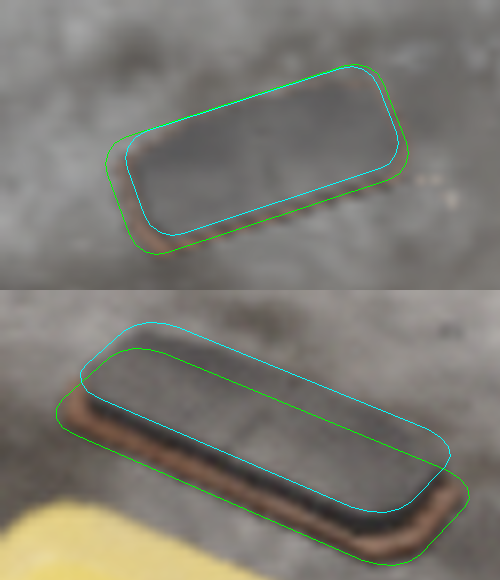

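```bash
python3 - <<'E'
from h import *
for p in((300,215),(332,215),(303,235),(290,228),(350,250),(324,212),(370,235)):print(p,[at("top",*p,z)[:2].round() for z in(0,100,160)])
# vise top in scene: front corner
for p in((203,210),(245,255),(272,233),(168,228),(300,150)):print(p,[at("scene",*p,z)[:2].round() for z in(60,120,180)])
E
```

```text
(300, 215) [array([ 442., -135.]), array([ 427., -124.]), array([ 418., -118.])]
(332, 215) [array([ 434., -237.]), array([ 419., -219.]), array([ 410., -208.])]
(303, 235) [array([ 378., -138.]), array([ 367., -127.]), array([ 361., -121.])]
(290, 228) [array([404., -99.]), array([391., -91.]), array([383., -87.])]
(350, 250) [array([ 319., -281.]), array([ 312., -260.]), array([ 308., -248.])]
(324, 212) [array([ 446., -212.]), array([ 430., -196.]), array([ 421., -187.])]
(370, 235) [array([ 361., -350.]), array([ 351., -324.]), array([ 345., -309.])]
(203, 210) [array([416., 108.]), array([364.,  17.]), array([312., -74.])]
(245, 255) [array([ 382., -125.]), array([ 333., -194.]), array([ 284., -262.])]
(272, 233) [array([487., -93.]), array([ 428., -164.]), array([ 369., -236.])]
(168, 228) [array([300.,  87.]), array([259.,  -2.]), array([218., -91.])]
(300, 150) [array([889., 247.]), array([791., 142.]), array([693.,  38.])]
```

move_arm --commands '[[[1.7,-4.0,1],[0,0,-5.7],1],[[1.7,-4.3,1],[0,0,-5.7],1],[[1.7,-4.3,1],[0,0,-5.7],1],[[1.7,-4.3,1],[0,0,-5.7],1],[[1.7,-4.3,1],[0,0,-5.7],1],[[1.7,-4.3,1],[0,0,-5.7],1],[[1.7,-4.3,1],[0,0,-5.7],1],[[1.7,-4.3,0],[0,0,-5.7],1],[[1.7,-4.3,0],[0,0,-5.7],1],[[1.7,-4.3,0],[0,0,-5.7],1]]'

```text
t: 1.1
eef_pos: [377.3, 160.9, 284.7]
tcp_rot: [3.141, -0.0, 1.805]
ft_force: [0.6, 0.6, 0.0]
opening: 1.001
grip_force: 0.0
```

move_arm --commands '[[[1.7,-4.3,0],[0,0,0],1],[[1.7,-4.3,0],[0,0,0],1],[[1.7,-4.3,0],[0,0,0],1],[[1.7,-4.3,0],[0,0,0],1],[[1.7,-4.3,0],[0,0,0],1],[[1.7,-4.3,0],[0,0,0],1],[[1.7,-4.3,0],[0,0,0],1],[[1.7,-4.3,-2],[0,0,0],1],[[1.7,-4.3,-2],[0,0,0],1],[[0,0,0],[0,0,0],1]]'

```text
t: 2.1
eef_pos: [530.1, -227.5, 241.3]
tcp_rot: [-3.138, -0.002, 1.806]
ft_force: [-1.1, 0.5, -0.6]
opening: 0.994
grip_force: 0.0
```

move_arm --commands '[[[1.0,-3.0,-3],[0,0,0],1],[[0.7,-1.7,-4],[0,0,0],1],[[0,0,-4],[0,0,0],1],[[0,0,-4],[0,0,0],1],[[0,0,-3],[0,0,0],1],[[0,0,-2],[0,0,0],1],[[0,0,0],[0,0,0],1],[[0,0,0],[0,0,0],1]]'

```text
t: 2.9
eef_pos: [547.0, -270.4, 45.5]
tcp_rot: [3.142, -0.0, 1.809]
ft_force: [-0.3, -0.0, 0.5]
opening: 1.002
grip_force: 0.0
```

```bash
python3 - <<'E'
from ov import *
s=state();c=s["eef_pos"];print(c,s["tcp_rot"])
A=[]
for n in("top","scene"):
    im=read_camera(n);cv2.imwrite(f"pics/{n}1.png",im)
    A.append(crop(n,im,proj(n,[541,-248,20]),6,299,500,[]))
cv2.imwrite("pics/pre.png",np.vstack(A))
E
```

```text
[ 547.04267538 -270.39709761   45.51353426] [ 3.14153628e+00 -8.70502370e-05  1.80922590e+00]
```

View pics/pre.png

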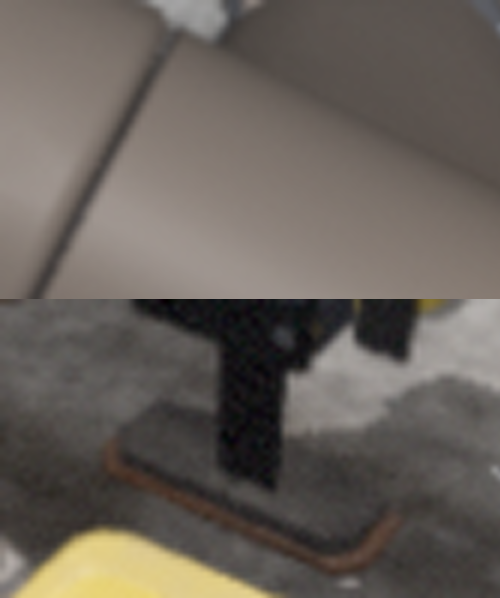

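The scene crop shows the open fingers straddling the pad, near finger at about (250,480) in the crop, so I'll descend and grip.

move_arm --commands '[[[0,-0.4,-2.0],[0,0,-0.2],1],[[0,0,-1.5],[0,0,0],1],[[0,0,-0.8],[0,0,0],1],[[0,0,0],[0,0,0],1],[[0,0,0],[0,0,0],1]]'

```text
t: 3.5
eef_pos: [547.0, -274.6, 2.3]
tcp_rot: [3.141, 0.0, 1.806]
ft_force: [0.7, -1.0, 0.1]
opening: 0.999
grip_force: 0.0
```

move_arm --commands '[[[0,0,0],[0,0,0],0.7],[[0,0,0],[0,0,0],0.3],[[0,0,0],[0,0,0],0],[[0,0,0],[0,0,0],0],[[0,0,0],[0,0,0],0],[[0,0,0],[0,0,0],0],[[0,0,0],[0,0,0],0],[[0,0,0],[0,0,0],0]]'

```text
t: 4.3
eef_pos: [546.7, -274.7, 2.0]
tcp_rot: [-3.141, -0.0, 1.805]
ft_force: [-0.7, -1.0, 1.2]
opening: 0.514
grip_force: 30.0
```

move_arm --commands '[[[0,0,1],[0,0,0],0],[[0,0,3],[0,0,0],0],[[0,0,4],[0,0,0],0],[[0,0,4],[0,0,0],0],[[0,0,4],[0,0,0],0],[[0,0,4],[0,0,0],0],[[0,0,3],[0,0,0],0],[[0,2,0],[0,0,-4],0],[[-0.5,3,0],[0,0,-6],0],[[-1,4,0],[0,0,-8],0]]'

```text
t: 5.3
eef_pos: [531.6, -184.3, 232.2]
tcp_rot: [3.141, 0.0, 1.485]
ft_force: [0.1, 0.0, -3.5]
opening: 0.516
grip_force: 30.0
```

move_arm --commands '[[[-1,4,0],[0,0,-8],0],[[-1,4,0],[0,0,-8],0],[[-1,4,0],[0,0,-8],0],[[-1,4,0],[0,0,-8],0],[[-1,4,0],[0,0,-8],0],[[-1,4,0],[0,0,-8],0],[[-1,4,0],[0,0,-8],0],[[-1,3,0],[0,0,-8],0],[[-1,2,0],[0,0,-8],0],[[0,0,0],[0,0,0],0]]'

```text
t: 6.3
eef_pos: [440.8, 145.8, 232.4]
tcp_rot: [-3.141, 0.0, 0.238]
ft_force: [-0.1, -0.1, -3.2]
opening: 0.513
grip_force: 30.0
```

move_arm --commands '[[[-0.7,0.7,-2],[0,0,-6.3],0],[[-0.7,0.7,-4],[0,0,-6.3],0],[[0,0,-4],[0,0,-6.2],0],[[0,0,-3],[0,0,0],0],[[0,0,-2],[0,0,0],0],[[0,0,0],[0,0,0],0],[[0,0,0],[0,0,0],0]]'

```text
t: 7.0
eef_pos: [428.7, 157.6, 82.5]
tcp_rot: [3.141, 0.0, -0.087]
ft_force: [0.1, 0.5, -2.5]
opening: 0.513
grip_force: 30.0
```

```bash
python3 - <<'E'
from fit import *
s=state();c=s["eef_pos"];print(c,s["tcp_rot"],s["moment"])
y=s["tcp_rot"][2];e=np.array([np.cos(y),np.sin(y)]);pc=c[:2]+27*e;z=c[2]-2
A=[]
for n in("top","scene"):
    im=read_camera(n);cv2.imwrite(f"pics/{n}2.png",im)
    A.append(crop(n,im,proj(n,[500,150,60]),5.2,299,700,[(rr(pc,np.degrees(y),120,50,z,12),(0,255,0)),(rr(pc,np.degrees(y),108,44,z+14,12),(255,255,0)),
     (rect((513.4,152.5),-5.1,126,36,36),(0,0,255))]))
cv2.imwrite("pics/stage.png",np.vstack(A))
E
```

```text
[428.68510309 157.59757084  82.46474071] [ 3.14144345e+00  1.51656209e-04 -8.73685311e-02] [-0.07684072  0.25620067 -0.06494829]
```

View pics/stage.png

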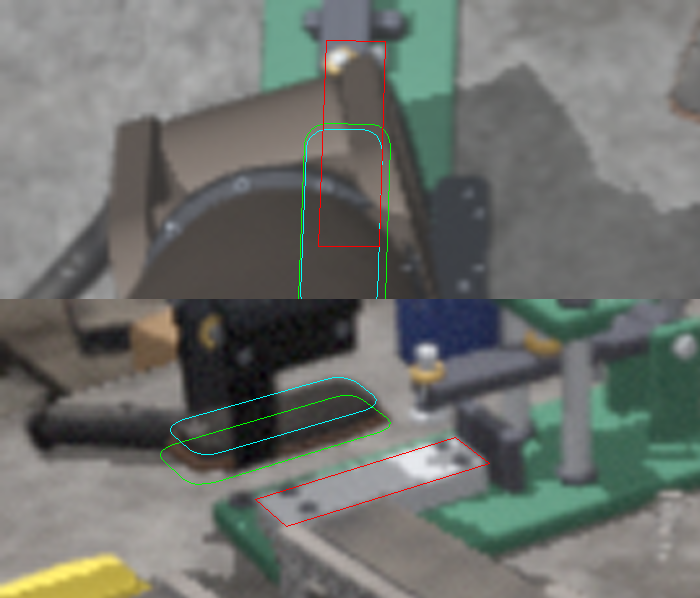

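The pad is held level, just in front of the rest. I'll quantify the offset between the scene picture and the robot's own pose numerically.

```bash
cat > f2.py <<'E'
import fit
from fit import *
t=cv2.imread("pics/scene2.png").astype(np.float32);d=np.clip(t[...,2]-t[...,0]-8,0,30)
fit.X0=[455,155]
d[cv2.dilate((t[...,2]>140).astype(np.uint8),np.ones((5,5)))>0]=0
d[:, :0]=0
y=np.degrees(-0.0874);c=np.array([428.7,157.6]);e=np.array([np.cos(np.radians(y)),np.sin(np.radians(y))]);n=np.array([-e[1],e[0]])
u,v=proj("scene",[455,155,80]);print(u,v)
D=np.zeros_like(d);D[int(v)-14:int(v)+16,int(u)-30:int(u)+30]=d[int(v)-14:int(v)+16,int(u)-30:int(u)+30]
# z fit, along-pad fit (lateral fixed by grip)
for lat in(0,):
  f=lambda p:cost([*(c+e*(27+p[0])+n*lat),y],[("scene",D)],80.5+p[1],12)
  b=minimize(f,[0,1],method="Nelder-Mead",options=dict(initial_simplex=[[0,1],[4,1],[0,4]]));print(b.x,b.fun)
f=lambda p:cost([*(c+e*(27+p[0])+n*p[1]),y],[("scene",D)],80.5,12)
b=minimize(f,[0,1],method="Nelder-Mead",options=dict(initial_simplex=[[0,1],[4,1],[0,4]]));print(b.x,b.fun)
# green base/rest in scene0: rest-top bright mask
s=cv2.imread("pics/scene0.png").astype(int);m=((s.min(2)>150)&(s.max(2)-s.min(2)<30)).astype(np.uint8)
R=m[185:225,195:250];vv,uu=np.nonzero(R);print(len(vv),uu.min()+195,uu.max()+195,vv.min()+185,vv.max()+185)
for r in R[::2]:print(''.join('#' if k else '.' for k in r))
print([np.round(proj("scene",p),1) for p in rect((513.4,152.5),-5.1,126,36,36)])
E
python3 f2.py
```

```text
205.47236382313832 192.57827829976156
[3.50338745 5.38289261] -0.3051908969229741
[7.70321083 9.05850458] -0.31052635245935295
491 195 244 185 224
........................#........#.##..................
............##########........########.................
.........######...######...#####.....###...............
..........#......#.##.....#####........................
......#.##.......##################.........##.........
...................#..............############.........
........##..................#################....#.....
.......###...........#########################.........
.......##......##########################..............
........####...####################....................
........####################...........................
..........###########..................................
............####.......................................
.............#####.....................................
.................####..................................
....................####...............................
.......................####............................
..........................####.........................
..............................##.......................
.................................###...................
[array([240.1, 192.2]), array([246.6, 197.1]), array([207.6, 209.3]), array([201.7, 204. ])]
```

```bash
python3 - <<'E'
from fit import *
t=cv2.imread("pics/scene2.png").astype(int);d=t[...,2]-t[...,0]
print("cols 178..232");
for v in range(180,208):print(v,' '.join(f"{min(max(d[v,u],0),99):2d}" for u in range(176,228,2)))
c=np.array([428.7,157.6]);y=-.0874;e=np.array([np.cos(y),np.sin(y)]);n=np.array([-e[1],e[0]])
for L in(-60,-45,-20,30,45,60):
  for z in (80.5,85.5):print(L,z,np.round(proj("scene",[*(c+e*(27+L)-25*n),z]),1))
E
```

```text
cols 178..232
180 16 12 17  8  8  8  3  0  0  1  0  0  0  3  0  6  7  4  8  6  9  7  6  7  5  7
181  9 10  9  8  9  9  7  0  0  0  0  0  0  7  5  9  6  7  6  7  6  5  5  8  7  8
182  9  7  7  7  8  9  3  0  0  2  0  0  3  0  0  7  8  9  9  5  6  3  5  5  7  7
183 10  8  7  8  8  9  2  1  0  0  0  1  0  0  2  7  6  9  6  7  3  5  6  6  5  8
184 10  7  8  6  7  8  5  0  0  0  0  0  3  0  2  6  5  7  4  6  6  6  4  5  6  6
185  8  7  6  9  7  8  4  0  1  0  0  0  0  0  1  0  4  8  4  5  6  4  5  4  3  6
186  4  4  7  7  9  8  5  0  1  0  4  3  0  0  0  6 11  5  2  2  4  3  4  4  3 10
187  6  4  2  4  2  3  3  0  4  5  7  0  2  0  0  5  7  4  5  5  4  4  2  4  3 14
188  2  0  0  0  0  3  2  5  7  6  6  4  0  0  0  2  6  7  5  5  3  1  1  2 10 23
189  0  0  0  0  0  2  2  5  6  7  3  0  4  0  0  3  7  5  4  5  1  4  2 14 27 23
190  0  0  0  0  0  4  5  6  6  4  4  1  2  0  3  7  3  5  3  3  4  6 12 23 23 12
191  0  1  0  1  1 16  7  5  6  4  5  1  0  4  2  6  0  0  3  4  7 14 20 22 11  8
192  0  0  0  0  0 23  5  5  6  4  7  0  0  1  5  0  3  4  6 13 22 19 15 12  6  7
193  0  0  1  0  0 2
[... 779 characters left out ...]
 0  0  0  0  0  0  0
203  7  6  8  8  8  8  6  7  9  7  4  1  1  0  0  0  0  0  0  0  0  0  0  0  0  1
204  9  7  7  8  8  8  8  7  6  5  0  0  0  0  0  0  0  0  0  0  0  0  0  0  3  6
205  6  6  6  7  9  5  7  5  7  0  0  0  0  0  0  0  0  0  0  0  0  0  0  1  7  7
206  7  9  8  8  7  6  6  7  5  0  0  0  0  0  0  0  0  0  0  0  0  0  1  1  8 10
207  7  6  6  7  8  7  7  5  5  0  0  0  0  0  0  0  0  0  0  0  2  0  3  5  8  9
-60 80.5 [189.7 202. ]
-60 85.5 [189.6 200.3]
-45 80.5 [194.8 200.4]
-45 85.5 [194.7 198.8]
-20 80.5 [203.2 197.9]
-20 85.5 [203.1 196.3]
30 80.5 [219.6 193. ]
30 85.5 [219.5 191.3]
45 80.5 [224.4 191.5]
45 85.5 [224.3 189.9]
60 80.5 [229.1 190.1]
60 85.5 [229.1 188.5]
```

move_arm --commands '[[[0,0.25,-1.5],[0,0,-0.1],0],[[0,0,-1.5],[0,0,0],0],[[0,0,-0.5],[0,0,0],0],[[0,0,0],[0,0,0],0],[[1.0,-0.09,0],[0,0,0],0],[[1.0,-0.09,0],[0,0,0],0],[[1.0,-0.09,0],[0,0,0],0],[[0,0,0],[0,0,0],0]]'

```text
t: 7.9
eef_pos: [460.3, 157.6, 47.3]
tcp_rot: [-3.141, -0.002, -0.091]
ft_force: [0.4, 0.5, -3.9]
opening: 0.515
grip_force: 30.0
```

move_arm --commands '[[[0.8,-0.07,0],[0,0,0],0],[[0.8,-0.07,0],[0,0,0],0],[[0.7,-0.06,0],[0,0,0],0],[[0.4,-0.04,0],[0,0,0],0],[[0,0,0],[0,0,0],0],[[0,0,0],[0,0,0],0]]'

```text
t: 8.5
eef_pos: [485.0, 155.3, 46.9]
tcp_rot: [3.141, 0.0, -0.09]
ft_force: [-0.6, 0.8, -3.6]
opening: 0.514
grip_force: 30.0
```

move_arm --commands '[[[0.2,-0.02,0],[0,0,0],0],[[0.2,-0.02,0],[0,0,0],0],[[0.1,0,0],[0,0,0],0],[[0,0,0],[0,0,0],0]]'

```text
t: 8.9
eef_pos: [490.4, 154.9, 47.0]
tcp_rot: [3.142, -0.0, -0.09]
ft_force: [-0.0, -0.1, -2.6]
opening: 0.512
grip_force: 30.0
```

move_arm --commands '[[[0.1,-0.01,0],[0,0,0],0],[[0,0,0],[0,0,0],0]]'

```text
t: 9.1
eef_pos: [491.4, 154.8, 47.0]
tcp_rot: [3.142, -0.0, -0.09]
ft_force: [0.6, -0.3, -3.1]
opening: 0.515
grip_force: 30.0
```

move_arm --commands '[[[0.1,-0.01,0],[0,0,0],0],[[0,0,0],[0,0,0],0]]'

```text
t: 9.3
eef_pos: [492.4, 154.7, 47.0]
tcp_rot: [3.142, -0.0, -0.09]
ft_force: [-0.3, 0.5, -3.2]
opening: 0.513
grip_force: 30.0
```

move_arm --commands '[[[0.1,-0.01,0],[0,0,0],0],[[0,0,0],[0,0,0],0]]'

```text
t: 9.5
eef_pos: [493.1, 154.6, 46.9]
tcp_rot: [3.141, 0.001, -0.09]
ft_force: [-1.0, -0.4, -2.7]
opening: 0.515
grip_force: 30.0
```

move_arm --commands '[[[0.1,-0.01,0],[0,0,0],0],[[0,0,0],[0,0,0],0]]'

```text
t: 9.7
eef_pos: [493.4, 154.5, 46.7]
tcp_rot: [3.141, 0.002, -0.09]
ft_force: [-4.9, 0.8, -2.9]
opening: 0.511
grip_force: 30.0
```

move_arm --commands '[[[0.1,-0.01,0],[0,0,0],0],[[0,0,0],[0,0,0],0]]'

```text
t: 9.9
eef_pos: [493.6, 154.3, 46.5]
tcp_rot: [3.141, 0.004, -0.09]
ft_force: [-8.7, 1.3, -2.8]
opening: 0.512
grip_force: 30.1
```

Contact with the stop came at x≈493.1, where expected. I'll back off 6 mm and lower.

move_arm --commands '[[[-0.4,0.04,0],[0,0,0],0],[[-0.4,0.03,0],[0,0,0],0],[[0,0,-0.2],[0,0,0],0],[[0,0,-0.1],[0,0,0],0],[[0,0,0],[0,0,0],0]]'

```text
t: 10.4
eef_pos: [487.5, 155.1, 43.9]
tcp_rot: [3.142, -0.0, -0.09]
ft_force: [-0.1, 0.1, -2.6]
opening: 0.513
grip_force: 30.0
```

move_arm --commands '[[[0,0,-0.1],[0,0,0],0],[[0,0,0],[0,0,0],0]]'

```text
t: 10.6
eef_pos: [487.5, 155.1, 42.9]
tcp_rot: [-3.142, -0.0, -0.09]
ft_force: [0.6, 0.2, -1.7]
opening: 0.513
grip_force: 30.0
```

move_arm --commands '[[[0,0,-0.1],[0,0,0],0],[[0,0,0],[0,0,0],0]]'

```text
t: 10.8
eef_pos: [487.5, 155.2, 41.9]
tcp_rot: [-3.142, -0.0, -0.09]
ft_force: [0.3, 0.3, -1.9]
opening: 0.51
grip_force: 30.0
```

move_arm --commands '[[[0,0,-0.1],[0,0,0],0],[[0,0,0],[0,0,0],0]]'

```text
t: 11.0
eef_pos: [487.5, 155.2, 41.6]
tcp_rot: [-3.141, -0.001, -0.09]
ft_force: [-0.7, 0.0, 8.1]
opening: 0.516
grip_force: 30.0
```

move_arm --commands '[[[0,0,-0.1],[0,0,0],0],[[0,0,0],[0,0,0],0]]'

```text
t: 11.2
eef_pos: [487.6, 155.2, 41.3]
tcp_rot: [-3.141, -0.001, -0.09]
ft_force: [-4.1, -1.5, 19.5]
opening: 0.511
grip_force: 30.0
```

move_arm --commands '[[[0,0,0.1],[0,0,0],0],[[0,0,0],[0,0,0],0.55],[[0,0,0],[0,0,0],0.65],[[0,0,0],[0,0,0],0.8],[[0,0,0],[0,0,0],0.8],[[0,0,2],[0,0,0],0.8],[[-1,0,4],[0,0,0],0.8],[[-2,0,4],[0,0,0],0.8],[[-2,0,4],[0,0,0],0.8],[[0,0,4],[0,0,0],0.8]]'

```text
t: 12.2
eef_pos: [434.9, 155.0, 222.4]
tcp_rot: [3.141, 0.002, -0.09]
ft_force: [1.0, 0.2, -1.3]
opening: 0.799
grip_force: 0.0
```

move_arm --commands '[[[0,-4,4],[0,0,8],0.8],[[0,-5,2],[0,0,8],0.8],[[0,-5,0],[0,0,8],0.8],[[0,-5,0],[0,0,8],0.8],[[0,-5,0],[0,0,8],0.8],[[0,-5,0],[0,0,8],0.8]]'

```text
t: 12.8
eef_pos: [438.4, -98.5, 273.2]
tcp_rot: [3.141, -0.0, 0.668]
ft_force: [-0.1, 0.3, 0.0]
opening: 0.799
grip_force: 0.0
```

```bash
python3 - <<'E'
from fit import *
s=state();print(s["eef_pos"],s["moment"])
e=np.array([np.cos(-.0895),np.sin(-.0895)]);pc=np.array([487.4,155.2])+27*e;print(pc)
A=[]
for n in("top","scene"):
    im=read_camera(n);cv2.imwrite(f"pics/{n}3.png",im)
    A.append(crop(n,im,proj(n,[530,150,60]),6,299,600,[]))
cv2.imwrite("pics/placed.png",np.vstack(A))
E
```

```text
[438.39639024 -98.50177039 273.16342628] [-0.05072209  0.13174911  0.01418884]
[514.29193379 152.78672484]
```

View pics/placed.png

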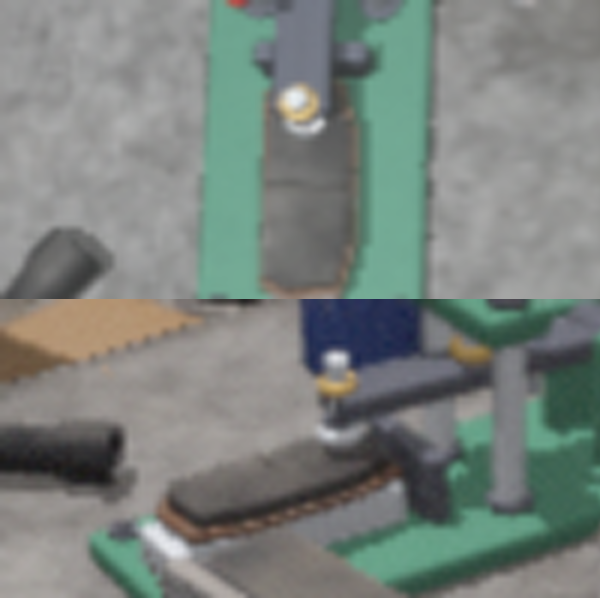

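The pad lies square on the rest, well clear of the stop, with the foot's nose above it (crop, about (340,430)). Next I'll check the grey cabinet's position against the gripper's sweep around the handle.

```bash
python3 - <<'E'
from h import *
for p in((140,145),(160,142.5),(183,140.5),(191,140.5),(202,137),(201,131),(182,48),(100,55)):print("top",p,[at("top",*p,z)[:2].round() for z in(0,200,350)])
for p in((246,17),(294,17),(290,170),(294,150),(328,17),(245,140)):print("scene",p,[at("scene",*p,z)[:2].round() for z in(0,200,300,400)])
E
```

```text
top (140, 145) [array([717., 370.]), array([648., 320.]), array([596., 282.])]
top (160, 142.5) [array([720., 303.]), array([650., 262.]), array([598., 231.])]
top (183, 140.5) [array([721., 226.]), array([651., 196.]), array([598., 173.])]
top (191, 140.5) [array([719., 200.]), array([649., 173.]), array([597., 153.])]
top (202, 137) [array([728., 163.]), array([657., 142.]), array([604., 126.])]
top (201, 131) [array([749., 165.]), array([675., 144.]), array([620., 127.])]
top (182, 48) [array([1064.,  218.]), array([945., 189.]), array([857., 167.])]
top (100, 55) [array([1065.,  510.]), array([946., 440.]), array([857., 387.])]
scene (246, 17) [array([3161., 3620.]), array([2195., 2309.]), array([1712., 1654.]), array([1228.,  998.])]
scene (294, 17) [array([3552., 3245.]), array([2471., 2044.]), array([1930., 1444.]), array([1389.,  844.])]
scene (290, 170) [array([842., 244.]), array([558., -73.]), array([ 416., -232.]), array([ 274., -391.])]
scene (294, 150) [array([969., 366.]), array([648.,  13.]), array([ 487., -164.]), array([ 327., -341.])]
scene (328, 17) [array([3848., 3004.]), array([2680., 1875.]), array([2095., 1310.]), array([1511.,  745.])]
scene (245, 140) [array([889., 564.]), array([592., 152.]), array([443., -53.]), array([ 294., -259.])]
```

The cabinet's face at x≈720 leaves too little room to spin the gripper about the handle's axis. I'll turn the bar by its near end with the shut fingers, face flat against the bar, following the arc.

move_arm --commands '[[[2,3.4,0],[0,0,1.9],0.4],[[2,3.4,0],[0,0,1.9],0],[[2,3.4,0],[0,0,1.9],0],[[2,3.4,0],[0,0,1.9],0],[[2,3.4,0],[0,0,1.9],0],[[2,3.5,0],[0,0,1.9],0],[[2,3.5,0],[0,0,1.7],0],[[0,0,-3],[0,0,0],0],[[0,0,-3],[0,0,0],0],[[0,0,0],[0,0,0],0]]'

```text
t: 13.9
eef_pos: [576.8, 144.0, 209.5]
tcp_rot: [-3.137, 0.005, 0.892]
ft_force: [0.2, -0.5, 0.2]
opening: 0.028
grip_force: 0.0
```

move_arm --commands '[[[0,0,-2.5],[0,0,0],0],[[0,0,-2.5],[0,0,0],0],[[0,0,-1.2],[0,0,0],0],[[0,0,0],[0,0,0],0],[[0,0,0],[0,0,0],0]]'

```text
t: 14.4
eef_pos: [579.3, 143.3, 152.4]
tcp_rot: [3.141, -0.001, 0.891]
ft_force: [1.3, -0.5, 0.3]
opening: 0.002
grip_force: 0.0
```

```bash
cat > tq.py <<'E'
from h import *
A=np.array([623.5,143])
s=state();p=s["eef_pos"];F=s["ft_force"];y=s["tcp_rot"][2]
t=np.array([np.cos(y),np.sin(y)])   # tool x
import sys
sg=1 if len(sys.argv)<2 else -1
k=p[:2]+sg*10*t-A
print("t",s["t"],"pos",p.round(1),"yaw",np.degrees(y).round(1),"r",np.linalg.norm(p[:2]-A).round(1),"F",F.round(1),"M",s["moment"].round(2),"torque on handle", -(k[0]*F[1]-k[1]*F[0])/1000)
E
python3 tq.py; python3 - <<'E'
import numpy as np
A=np.array([623.5,143])
for ph in np.arange(141.4,55,-8):
    a=np.radians(ph);u=np.array([np.cos(a),np.sin(a)]);n=np.array([-u[1],u[0]]);print(ph.round(1),(A+35*u+17*n).round(1),(ph-90).round(1))
E
```

```text
t 14.4 pos [579.3 143.3 152.4] yaw 51.1 r 44.2 F [ 1.3 -0.5  0.3] M [-0.08  0.04  0.02] torque on handle -0.008467656408642108
141.4 [585.5 151.5] 51.4
133.4 [587.1 156.7] 43.4
125.4 [589.4 161.7] 35.4
117.4 [592.3 166.3] 27.4
109.4 [595.8 170.4] 19.4
101.4 [599.9 173.9] 11.4
93.4 [604.5 176.9] 3.4
85.4 [609.4 179.3] -4.6
77.4 [614.5 180.9] -12.6
69.4 [619.9 181.7] -20.6
61.4 [625.3 181.9] -28.6
```

move_arm --commands '[[[0.3,0.4,-0.4],[0,0,0],0],[[0.3,0.4,0],[0,0,0],0],[[0.08,0.26,0],[0,0,-4],0],[[0.08,0.26,0],[0,0,-4],0],[[0,0,0],[0,0,0],0]]'

```text
t: 14.9
eef_pos: [586.3, 156.5, 147.5]
tcp_rot: [3.141, 0.001, 0.751]
ft_force: [-2.2, -2.1, 2.1]
opening: 0.006
grip_force: 1.8
```

```bash
python3 tq.py
```

```text
t 14.9 pos [586.3 156.5 147.5] yaw 43.0 r 39.5 F [-2.2 -2.1  2.1] M [-0.46  0.56  0.07] torque on handle -0.10795419445688548
```

move_arm --commands '[[[0.12,0.25,0],[0,0,-4],0],[[0.11,0.25,0],[0,0,-4],0],[[0.15,0.23,0],[0,0,-4],0],[[0.14,0.23,0],[0,0,-4],0],[[0,0,0],[0,0,0],0]]'

```text
t: 15.4
eef_pos: [591.3, 166.3, 147.4]
tcp_rot: [-3.141, 0.001, 0.473]
ft_force: [-3.8, -0.3, 3.4]
opening: 0.005
grip_force: 2.1
```

```bash
python3 tq.py
```

```text
t 15.4 pos [591.3 166.3 147.4] yaw 27.1 r 39.8 F [-3.8 -0.3  3.4] M [-0.14  0.92  0.07] torque on handle -0.11512026206953704
```

```bash
cat > bar.py <<'E'
from h import *
import sys
def bar(cam,im):
    b,g,r=[im[...,i].astype(int) for i in range(3)]
    m=((r>120)&(g<90)&(b<90));u0,v0=map(int,proj(cam,[623,143,169]))
    w=np.zeros_like(m);w[v0-25:v0+26,u0-30:u0+31]=1;m&=w
    vv,uu=np.nonzero(m);P=np.array([at(cam,u,v,168)[:2] for u,v in zip(uu,vv)])
    c=P.mean(0);_,s,V=np.linalg.svd(P-c);return len(P),c.round(1),(np.degrees(np.arctan2(V[0][1],V[0][0]))%180).round(1),((P-c)@V[0]).min().round(0),((P-c)@V[0]).max().round(0)
if __name__=="__main__":
  for n in("top","scene"):
    print(n,"before",bar(n,cv2.imread(f"pics/{n}0.png")))
    try: print(n,"now",bar(n,read_camera(n)))
    except Exception as e: print(e)
E
python3 bar.py
```

```text
top before (44, array([616.7, 141.7]), np.float64(142.7), np.float64(-46.0), np.float64(44.0))
top now (2, array([635.2, 116. ]), np.float64(85.3), np.float64(-1.0), np.float64(1.0))
scene before (156, array([617.7, 134.9]), np.float64(138.3), np.float64(-48.0), np.float64(49.0))
scene now (126, array([624.7, 124.3]), np.float64(112.5), np.float64(-49.0), np.float64(42.0))
```

move_arm --commands '[[[0.18,0.21,0],[0,0,-4],0],[[0.17,0.2,0],[0,0,-4],0]]'

```text
t: 15.7
eef_pos: [594.2, 170.2, 147.2]
tcp_rot: [-3.141, 0.002, 0.333]
ft_force: [-7.8, -0.4, 4.6]
opening: 0.004
grip_force: 3.8
```

```bash
python3 tq.py
```

```text
t 15.7 pos [594.2 170.2 147.2] yaw 19.1 r 40.0 F [-7.8 -0.4  4.6] M [-0.11  1.49  0.07] torque on handle -0.24594222665520693
```

move_arm --commands '[[[0.21,0.18,0],[0,0,-4],0],[[0.2,0.17,0],[0,0,-4],0]]'

```text
t: 15.9
eef_pos: [598.3, 174.1, 147.2]
tcp_rot: [-3.141, 0.002, 0.193]
ft_force: [-8.2, 1.8, 4.0]
opening: 0.01
grip_force: 4.0
```

```bash
python3 tq.py
```

```text
t 15.9 pos [598.3 174.1 147.2] yaw 11.1 r 40.0 F [-8.2  1.8  4. ] M [0.33 1.56 0.04] torque on handle -0.24447373678940476
```

move_arm --commands '[[[0.23,0.15,0],[0,0,-4],0],[[0.23,0.15,0],[0,0,-4],0]]'

```text
t: 16.1
eef_pos: [602.9, 177.3, 147.1]
tcp_rot: [-3.141, 0.002, 0.053]
ft_force: [-8.5, 3.3, 3.5]
opening: 0.007
grip_force: 4.0
```

```bash
python3 tq.py
```

```text
t 16.1 pos [602.9 177.3 147.1] yaw 3.1 r 40.1 F [-8.5  3.3  3.5] M [0.52 1.59 0.11] torque on handle -0.2610295724698701
```

move_arm --commands '[[[0.25,0.12,0],[0,0,-4],0],[[0.25,0.12,0],[0,0,-4],0]]'

```text
t: 16.3
eef_pos: [608.0, 180.0, 147.2]
tcp_rot: [-3.141, 0.002, -0.086]
ft_force: [-7.9, 5.0, 3.7]
opening: 0.003
grip_force: 4.0
```

```bash
python3 tq.py
```

```text
t 16.3 pos [608.  180.  147.2] yaw -4.9 r 40.1 F [-7.9  5.   3.7] M [0.73 1.46 0.04] torque on handle -0.25670917454974046
```

move_arm --commands '[[[0.26,0.08,0],[0,0,-4],0],[[0.25,0.08,0],[0,0,-4],0]]'

```text
t: 16.5
eef_pos: [613.2, 181.8, 147.2]
tcp_rot: [-3.141, 0.002, -0.226]
ft_force: [-6.7, 5.3, 3.2]
opening: 0.005
grip_force: 4.1
```

```bash
python3 tq.py;python3 bar.py|grep scene
```

```text
t 16.5 pos [613.2 181.8 147.2] yaw -12.9 r 40.2 F [-6.7  5.3  3.2] M [0.97 1.33 0.07] torque on handle -0.24359004982132604
scene before (156, array([617.7, 134.9]), np.float64(138.3), np.float64(-48.0), np.float64(49.0))
scene now (81, array([617.7, 123.1]), np.float64(72.8), np.float64(-68.0), np.float64(48.0))
```

move_arm --commands '[[[0.27,0.04,0],[0,0,-4],0],[[0.27,0.04,0],[0,0,-4],0]]'

```text
t: 16.8
eef_pos: [618.6, 182.7, 147.1]
tcp_rot: [-3.141, 0.002, -0.365]
ft_force: [-6.0, 7.5, 2.8]
opening: 0.006
grip_force: 4.2
```

```bash
python3 tq.py
```

```text
t 16.8 pos [618.6 182.7 147.1] yaw -20.9 r 40.0 F [-6.   7.5  2.8] M [1.15 1.28 0.13] torque on handle -0.250877428669467
```

move_arm --commands '[[[0.27,0.01,0],[0,0,-4],0],[[0.27,0.01,0],[0,0,-4],0]]'

```text
t: 17.0
eef_pos: [624.2, 183.1, 147.1]
tcp_rot: [-3.14, 0.002, -0.505]
ft_force: [-5.7, 7.4, 1.8]
opening: 0.007
grip_force: 4.3
```

```bash
python3 tq.py; python3 - <<'E'
import numpy as np
A=np.array([623.5,143])
for ph in np.arange(-118,-300,-8):
    a=np.radians(ph);u=np.array([np.cos(a),np.sin(a)]);n=np.array([-u[1],u[0]]);print(ph,(A+35*u+17*n).round(1),((ph-90)%360))
E
```

```text
t 17.0 pos [624.2 183.1 147.1] yaw -28.9 r 40.1 F [-5.7  7.4  1.8] M [1.19 1.2  0.06] torque on handle -0.2705784846170988
-118 [622.1 104.1] 152
-126 [616.7 104.7] 144
-134 [611.4 106. ] 136
-142 [606.4 108.1] 128
-150 [601.7 110.8] 120
-158 [597.4 114.1] 112
-166 [593.7 118. ] 104
-174 [590.5 122.4] 96
-182 [587.9 127.2] 88
-190 [586.1 132.3] 80
-198 [585.  137.6] 72
-206 [584.6 143.1] 64
-214 [585.  148.5] 56
-222 [586.1 153.8] 48
-230 [588.  158.9] 40
-238 [590.5 163.7] 32
-246 [593.7 168.1] 24
-254 [597.5 172. ] 16
-262 [601.8 175.3] 8
-270 [606.5 178. ] 0
-278 [611.5 180. ] 352
-286 [616.8 181.3] 344
-294 [622.2 181.9] 336
```

The bar now stands at about 61° and the torque is still at the free level, about 0.25. I'll regrasp on the other end.

move_arm --commands '[[[-0.8,0.5,0],[0,0,0],0],[[-0.8,0.5,1],[0,0,0],0],[[-0.5,0,4],[0,0,0],0],[[-1.0,0,4],[0,0,0],0],[[-2.0,-1.5,2],[0,0,8],0],[[-2.0,-1.5,0],[0,0,8.5],0],[[0,-1.5,0],[0,0,8.5],0],[[0,-1.5,0],[0,0,8.5],0],[[0,-1,0],[0,0,8.5],0],[[0,-1,0],[0,0,8.5],0]]'

```text
t: 18.0
eef_pos: [553.3, 111.3, 258.1]
tcp_rot: [3.141, -0.002, 0.386]
ft_force: [-0.0, 0.4, 0.1]
opening: 0.008
grip_force: 0.0
```

move_arm --commands '[[[0,0,0],[0,0,8.5],0],[[0,0,0],[0,0,8.5],0],[[0,0,0],[0,0,8.5],0],[[0,0,0],[0,0,8.5],0],[[0,0,0],[0,0,8.5],0],[[0,0,0],[0,0,8.5],0],[[0,0,0],[0,0,8.5],0],[[0,0,0],[0,0,8.5],0],[[0,0,0],[0,0,8.5],0],[[0,0,0],[0,0,8.5],0]]'

```text
t: 19.0
eef_pos: [553.3, 111.9, 258.0]
tcp_rot: [3.14, 0.0, 1.869]
ft_force: [0.4, -0.0, -0.2]
opening: 0.005
grip_force: 0.0
```

move_arm --commands '[[[0,-1.2,0],[0,0,8.5],0],[[0,0,0],[0,0,8.5],0],[[0,0,0],[0,0,8.5],0],[[1.5,0,0],[0,0,8.5],0],[[2,0,0],[0,0,8.5],0],[[2,0,0],[0,0,1.4],0],[[2.2,0,0],[0,0,0],0],[[0,0,-3],[0,0,0],0],[[0,0,-3],[0,0,0],0],[[0,0,0],[0,0,0],0]]'

```text
t: 20.0
eef_pos: [629.0, 99.7, 194.3]
tcp_rot: [-3.139, -0.004, 2.629]
ft_force: [-0.0, 0.4, -0.6]
opening: 0.002
grip_force: 0.0
```

move_arm --commands '[[[0,0,-2.5],[0,0,0],0],[[0,0,-2.1],[0,0,0],0],[[0,0,0],[0,0,0],0],[[-0.35,0.2,0],[0,0,0],0],[[-0.35,0.2,0],[0,0,0],0]]'

```text
t: 20.5
eef_pos: [624.1, 103.8, 153.1]
tcp_rot: [3.14, 0.002, 2.627]
ft_force: [-0.1, -0.7, 0.3]
opening: 0.005
grip_force: 0.0
```

```bash
python3 tq.py
```

```text
t 20.5 pos [624.1 103.8 153.1] yaw 150.5 r 39.2 F [-0.1 -0.7  0.3] M [-0.04  0.03 -0.  ] torque on handle -0.0022616350376455027
```

move_arm --commands '[[[0,0,-0.5],[0,0,0],0],[[-0.27,0.04,0],[0,0,-4],0],[[-0.27,0.04,0],[0,0,-4],0]]'

```text
t: 20.8
eef_pos: [619.6, 103.8, 146.8]
tcp_rot: [3.14, 0.004, 2.485]
ft_force: [6.4, -5.5, -1.4]
opening: 0.003
grip_force: 3.6
```

```bash
python3 tq.py
```

```text
t 20.8 pos [619.6 103.8 146.8] yaw 142.4 r 39.4 F [ 6.4 -5.5 -1.4] M [-0.86 -0.98  0.02] torque on handle -0.2786010990438758
```

move_arm --commands '[[[-0.27,0.06,0],[0,0,-4],0],[[-0.26,0.07,0],[0,0,-4],0]]'

```text
t: 21.0
eef_pos: [614.2, 104.8, 146.9]
tcp_rot: [3.14, 0.003, 2.345]
ft_force: [5.0, -6.4, -1.4]
opening: 0.001
grip_force: 4.1
```

```bash
python3 tq.py
```

```text
t 21.0 pos [614.2 104.8 146.9] yaw 134.4 r 39.4 F [ 5.  -6.4 -1.4] M [-1.25 -0.88  0.04] torque on handle -0.25887668239228107
```

move_arm --commands '[[[-0.25,0.1,0],[0,0,-4],0],[[-0.25,0.11,0],[0,0,-4],0]]'

```text
t: 21.2
eef_pos: [608.9, 106.5, 146.8]
tcp_rot: [3.14, 0.003, 2.205]
ft_force: [3.7, -9.4, 0.0]
opening: 0.002
grip_force: 4.8
```

```bash
python3 tq.py
```

```text
t 21.2 pos [608.9 106.5 146.8] yaw 126.4 r 39.3 F [ 3.7 -9.4  0. ] M [-1.74 -0.55  0.06] torque on handle -0.29833909884297033
```

move_arm --commands '[[[-0.24,0.13,0],[0,0,-4],0]]'

```text
t: 21.3
eef_pos: [606.4, 107.6, 146.8]
tcp_rot: [3.141, 0.003, 2.136]
ft_force: [2.8, -10.6, 0.3]
opening: 0.005
grip_force: 5.2
```

```bash
python3 tq.py
```

```text
t 21.3 pos [606.4 107.6 146.8] yaw 122.4 r 39.3 F [  2.8 -10.6   0.3] M [-1.99 -0.45  0.09] torque on handle -0.3113347321791506
```

move_arm --commands '[[[-0.23,0.14,0],[0,0,-4],0]]'

```text
t: 21.4
eef_pos: [604.0, 108.8, 146.8]
tcp_rot: [3.141, 0.003, 2.066]
ft_force: [2.3, -11.5, 0.2]
opening: 0.003
grip_force: 5.6
```

```bash
python3 tq.py
```

```text
t 21.4 pos [604.  108.8 146.8] yaw 118.4 r 39.3 F [  2.3 -11.5   0.2] M [-2.05 -0.29  0.08] torque on handle -0.33847930109594926
```

move_arm --commands '[[[-0.22,0.16,0],[0,0,-4],0]]'

```text
t: 21.5
eef_pos: [601.6, 110.3, 146.8]
tcp_rot: [3.141, 0.003, 1.996]
ft_force: [0.2, -12.7, 1.3]
opening: 0.007
grip_force: 6.0
```

```bash
python3 tq.py
```

```text
t 21.5 pos [601.6 110.3 146.8] yaw 114.4 r 39.4 F [  0.2 -12.7   1.3] M [-2.3  -0.16  0.13] torque on handle -0.33439436122029836
```

```bash
cat > tq.py <<'E'
from h import *
A=np.array([623.5,143]);s=state();p=s["eef_pos"];F=s["ft_force"];y=s["tcp_rot"][2]
t=np.array([np.cos(y),np.sin(y)]);u=np.array([-t[1],t[0]]);r=(p[:2]-A)@u
print("yaw",np.degrees(y).round(1),"r",r.round(1),"n",(-(p[:2]-A)@t).round(1),"Fn",(F[:2]@t).round(1),"Fu",(F[:2]@u).round(1),"grip",s["grip_force"],"tau",(-F[:2]@t*r-F[:2]@u*7)/1000)
E
python3 tq.py
```

```text
yaw 114.4 r 33.4 n 20.8 Fn -11.6 Fu 5.0 grip 5.955349603900686 tau 0.3533474592901721
```

move_arm --commands '[[[-0.21,0.17,0],[0,0,-4],0]]'

```text
t: 21.6
eef_pos: [599.3, 111.9, 146.7]
tcp_rot: [3.141, 0.003, 1.926]
ft_force: [0.2, -13.3, 2.3]
opening: 0.002
grip_force: 6.3
```

```bash
python3 tq.py
```

```text
yaw 110.4 r 33.5 n 20.8 Fn -12.5 Fu 4.5 grip 6.313743513892405 tau 0.3867966104782036
```

move_arm --commands '[[[-0.19,0.19,0],[0,0,-4],0]]'

```text
t: 21.7
eef_pos: [597.2, 113.7, 146.8]
tcp_rot: [-3.141, 0.003, 1.856]
ft_force: [-1.5, -15.0, 3.6]
opening: 0.007
grip_force: 6.8
```

```bash
python3 tq.py
```

```text
yaw 106.4 r 33.5 n 20.8 Fn -14.0 Fu 5.7 grip 6.762578731868416 tau 0.42924666217674273
```

move_arm --commands '[[[-0.18,0.2,0],[0,0,-4],0]]'

```text
t: 21.8
eef_pos: [595.2, 115.6, 146.7]
tcp_rot: [-3.141, 0.003, 1.787]
ft_force: [-3.1, -15.2, 2.9]
opening: 0.003
grip_force: 7.2
```

```bash
python3 tq.py
```

```text
yaw 102.4 r 33.5 n 20.7 Fn -14.2 Fu 6.3 grip 7.153375411871821 tau 0.43280963093664854
```

move_arm --commands '[[[0,0,0],[0,0,0],0]]'

```text
t: 21.9
eef_pos: [595.0, 116.0, 146.7]
tcp_rot: [-3.141, 0.003, 1.787]
ft_force: [-3.4, -12.1, 3.4]
opening: 0.001
grip_force: 5.3
```

```bash
python3 tq.py
```

```text
yaw 102.4 r 33.7 n 20.3 Fn -11.1 Fu 6.0 grip 5.274609550906462 tau 0.3320799684686059
```

move_arm --commands '[[[-0.09,0.11,0],[0,0,-2],0],[[0.4,-0.1,0],[0,0,0],0],[[0.4,-1.5,0],[0,0,0],0],[[0.3,-1.5,0],[0,0,0],0],[[0,0,3],[0,0,0],0],[[0,-1,4],[0,0,0],0],[[-1,-3,4],[0,0,0],0],[[-3,-4,2],[0,0,0],0],[[-3,-4,0],[0,0,0],0],[[-3,-4,0],[0,0,0],0]]'

```text
t: 22.9
eef_pos: [506.5, -70.8, 274.6]
tcp_rot: [3.14, 0.001, 1.754]
ft_force: [0.4, -1.7, -0.3]
opening: 0.004
grip_force: 0.0
```

move_arm --commands '[[[-3,-4,0],[0,0,0],0],[[0,-4,0],[0,0,0],0],[[0,0,0],[0,0,0],0],[[0,0,0],[0,0,0],0]]'

```text
t: 23.3
eef_pos: [477.4, -150.0, 273.9]
tcp_rot: [3.141, -0.0, 1.751]
ft_force: [-0.3, 0.4, -0.5]
opening: 0.003
grip_force: 0.0
```

```bash
python3 - <<'E'
from ov import *
from bar import bar
A=[]
for n in("top","scene"):
    im=read_camera(n);cv2.imwrite(f"pics/{n}4.png",im);print(bar(n,im))
    A.append(crop(n,im,proj(n,[555,150,60]),5.5,299,600,[]))
cv2.imwrite("pics/end.png",np.vstack(A))
E
```

```text
(30, array([610.5, 137.8]), np.float64(13.3), np.float64(-60.0), np.float64(38.0))
(117, array([617. , 135.2]), np.float64(17.1), np.float64(-63.0), np.float64(54.0))
```

View pics/end.png

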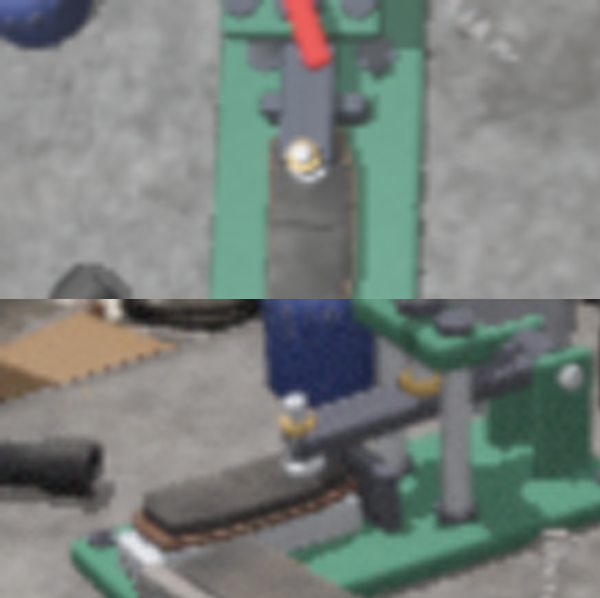

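The foot sits on the pad (crop, about (305,465)), the pad is still square and the arm is clear of everything.

```bash
python3 -c "
from cell import env;print(env.job_done())"
```

```text
the job is handed in; nothing more can be done
None
```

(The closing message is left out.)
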